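# Slide the food tub through the splash guard

### The job

Push the big rectangular lidded food tub along the counter, lengthwise, through the opening in the low splash guard and on until its leading end rests squarely against the stop bar behind the guard. Only push it with the fingers: it stays flat on the counter and is not picked up. Leave the other things where they are.

Things in the scene. Friction and masses are not known exactly. Their poses are not given: they have to be found in the camera images.
- tub: The big lidded food tub: white plastic, grey lid, 110 mm wide (its x), 150 mm long (its y), 48 mm high, upright sides, corner radius 12 mm. Rigid, 0.3 to 0.65 kg, loose on the steel counter on the guard's -y side, long axis within about 0.8 rad of the guard's y. Origin: centre of its underside; z up.
- guard: Low bare-metal splash guard, bolted down with its stop bar; never moves. Origin: on the counter, mid-opening. y points through the opening to the stop bar (roughly world +y), x runs along the guard. The opening is 120 mm wide and open above. 6 mm panels (14 mm at the top edge) run from its sides along x to -179 and +199 mm; all 50 mm high.
- post_a (a point): Top centre of the round post on the opening's -x side (nearer the robot), 18 mm diameter, 50 mm high, at x = -69 mm, y = 0 of the guard.
- post_b (a point): Top centre of the round post on the opening's +x side (farther from the robot), 18 mm diameter, 50 mm high, at x = +69 mm, y = 0 of the guard.
- stop_face (a point): Middle of the stop bar's face that looks to the opening, at its foot: x = 0, y = 200 mm of the guard. The bar is parallel to the guard, 170 mm long, 12 mm thick, 35 mm high, fixed. A tub against it has its centre at y = 125 mm of the guard. The counter before it is bare and level.
- small_tub: A small square lidded tub, 70 x 70 mm, 60 mm high, same white plastic and grey lid as the big one; bystander. Origin: on its underside, at about its middle.
- sauce: A sauce bottle, 60 mm diameter, 180 mm tall; bystander. Origin: on its underside, at about its middle.
- ramekin: A small white ceramic bowl, 72 mm across, 40 mm high; bystander. Origin: on its underside, at about its middle.
- spice: A small spice jar, 50 mm diameter, 75 mm tall; bystander. Origin: on its underside, at about its middle.
- cup: An upright drinking cup, 80 mm across the rim, 100 mm tall, light and easily knocked; bystander. Origin: on its underside, at about its middle.
- spatula: A spatula lying flat on the counter; bystander, 280 mm long, beyond the stop bar.
Mind the look-alikes: they are no part of the job. Leave any pink, red or yellow look-alike of the tub alone.

How it is judged:
By the outcome, as a careful person would: the job done as asked, in the order asked, and still so for the second after the job is handed in, with the robot touching nothing.
It also fails if it takes over 72 s, if anything falls off the work surface, if the arm or the gripper's body presses on something with over 40 N, if the wrist force passes 120 N, or if a joint passes its speed limit or range.

### The arm

A 6-joint arm with a two-finger parallel gripper is mounted at the origin on the work surface. World frame = base frame: x ahead of the robot, y to its left, z up, the work surface at z = 0. Lengths are in m, angles in degrees, forces in N, time in s.
With the tool pointing down it reaches from about 0.35 to 0.875 m from the base axis. Payload 4.2 kg.
Tool frame: the origin (TCP) lies between the finger pads; the fingertips stand 22 mm ahead of it and the grasp point (between the pads) lies 3 mm ahead of it; z points along the fingers, y is the line along which they close (so a half turn about z gives the same grasp; the last joint's range is limited). The gripper opens to 85 mm and grips with 20 to 120 N. Pads are 22 mm wide; open, the fingers measure 114 mm over their backs; the gripper's body (76 mm by 85 mm) begins 54 mm behind the grasp point. The pads swing forward as they close: fully open they stand 13 mm farther back than shut.
Start: joints at [-49.297, 22.042, 0.453, 0, -68.411, -14.817], TCP at [0.273, -0.562, 0.253] pointing down, gripper open.
Joint ranges: [-179.83, 179.83], [-69.29, 118.12], [-61.27, 80.66], [-181.25, 117.63], [-171.15, -9.14], [-177.46, 177.46]. Speed limits (degrees/s): [159.86, 159.86, 180, 180, 180, 180].

### API

Orientations are given as [roll, pitch, yaw] about the fixed x, y, z axes, in that order (R = Rz(yaw) Ry(pitch) Rx(roll)).
In Python, from plant import r, set_gripper, solver, read_state, eyes gives the robot as it stands. Calls block until the motion is done:
- r.reach(position, orientation): joint-space move of the TCP to a pose.
- r.move_l(position, ori=None, vel=0.15): straight line of the TCP; ori=None keeps the orientation; vel is the mean speed in m/s.
- r.move_j(angles): joint-space move.
- set_gripper(opening): finger opening in m; the grip force is fixed at half the most; returns when the fingers have stopped.
- r.hold(seconds).
- solver.ik(position, orientation): joint angles nearest the present ones, or None.
- read_state(): the state.
- eyes.camera(name): name is "scene" or "side" or "wrist"; returns the picture (480x640x3 uint8, blue, green, red); there is no depth.
- eyes.camera_model(name): a dict with "K" (3x3 intrinsics, pixels), "T" (4x4, takes a point from camera to world coordinates). Camera axes: x right, y down, z forward; pixel columns grow to the right and rows downward; lengths in m; the calibration is good to about 2 mm. The wrist camera is an equidistant fisheye: a pixel r from the principal point sees the ray r / f radians off the axis. A picture is of the moment at which its call begins: read the wrist's pose just before it. camera_model takes no time and is no camera call; for the wrist camera it gives the pose at the moment of the call.
A pose or a line that the arm cannot do raises r.Unreachable and nothing moves.
- r.job_done(): hands the job in; it is judged then, once.
The state is a dict: "t": time; "q": joint angles; "dq": joint speeds; "joint_torque": joint torques, N m; "eef_pos": TCP position; "ee_rot": TCP orientation; "force": force on the tool from outside, world axes, zero at the start; "moment": the same for the moment, N m; "gripper_width": finger opening in m; "grip_force": force on a finger pad.
Only numpy, scipy, OpenCV 4.12 (cv2) and the standard library are available. Lean on these libraries where they do the work, as an engineer would, in place of code of your own. Each camera call takes 0.05 s, during which the arm holds its last target. There are 200 camera calls.

## Working session

There is one attempt and no reset: what is moved stays moved. The work goes in short steps, each a Python script; the robot and the scene stay as the last script left them, time stands still between calls to the robot, and variables do not carry over. Pictures are saved under pics/ and viewed, at most 10 in all, crops included, and the job is handed in when it is done.

```bash
ls; mkdir -p pics; python3 - <<'E'
from plant import *
import cv2,json,numpy as np
for n in ("scene","side"):
    im=eyes.camera(n); cv2.imwrite(f"pics/{n}0.png",im)
    m=eyes.camera_model(n); print(n,np.round(m["K"],1).tolist(),np.round(m["T"],3).tolist())
print(read_state()["t"],read_state()["force"])
E
```

```text
pics
scene [[483.9, 0.0, 318.2], [0.0, 483.9, 242.6], [0.0, 0.0, 1.0]] [[0.463, 0.603, -0.65, 1.205], [0.886, -0.314, 0.341, -0.368], [0.002, -0.734, -0.679, 0.759], [0.0, 0.0, 0.0, 1.0]]
side [[582.5, 0.0, 323.2], [0.0, 582.5, 235.6], [0.0, 0.0, 1.0]] [[0.803, -0.313, 0.508, -0.288], [-0.596, -0.447, 0.667, -1.126], [0.019, -0.838, -0.545, 0.971], [0.0, 0.0, 0.0, 1.0]]
0.1 [-0.3316994   0.40773715 -1.43483055]
```

View pics/scene0.png

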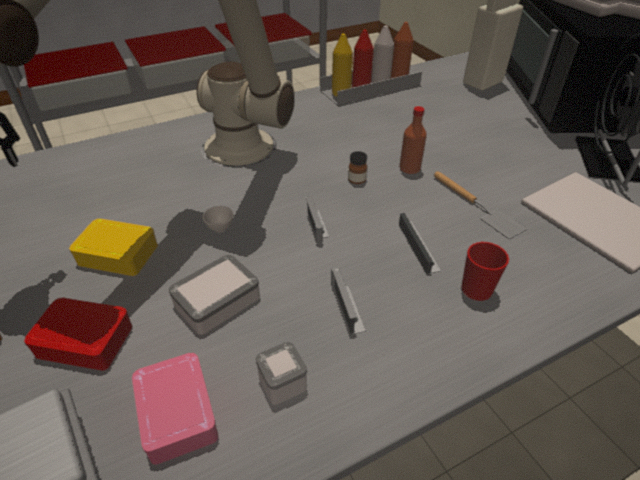

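View pics/side0.png

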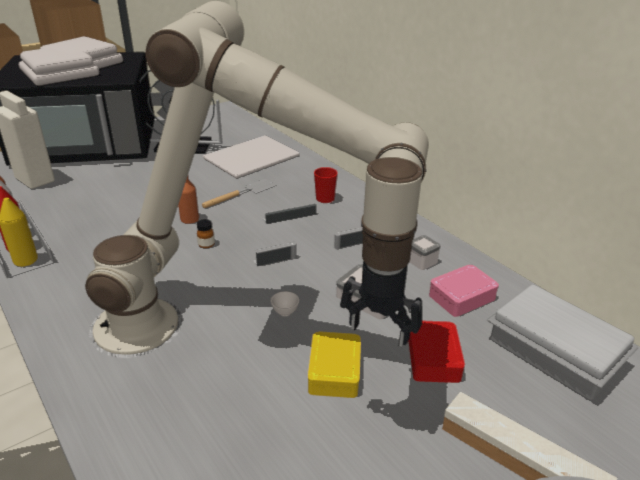

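The scene view shows the grey-lidded tub at about (215,290), the guard panels at (316,220) and (347,300), and the stop bar at (419,243). The small tub is at (281,372), the ramekin at (218,219) and the cup at (483,270). In the side view the arm hides the tub. Next I'll take an enlarged crop for the corners.

```bash
python3 - <<'E'
import cv2
im=cv2.imread("pics/scene0.png")[195:345,160:450]
im=cv2.convertScaleAbs(im,alpha=1.5)
im=cv2.resize(im,None,fx=2.75,fy=2.75,interpolation=cv2.INTER_CUBIC)
for i in range(0,290,20):
    cv2.putText(im,str(160+i),(int(i*2.75),8),0,.3,(0,255,255));cv2.line(im,(int(i*2.75),10),(int(i*2.75),14),(0,255,255))
for i in range(5,150,20):
    cv2.putText(im,str(195+i),(0,int(i*2.75)),0,.3,(0,255,255))
cv2.imwrite("pics/crop1.png",im);print(im.shape)
E
```

```text
(412, 798, 3)
```

View pics/crop1.png

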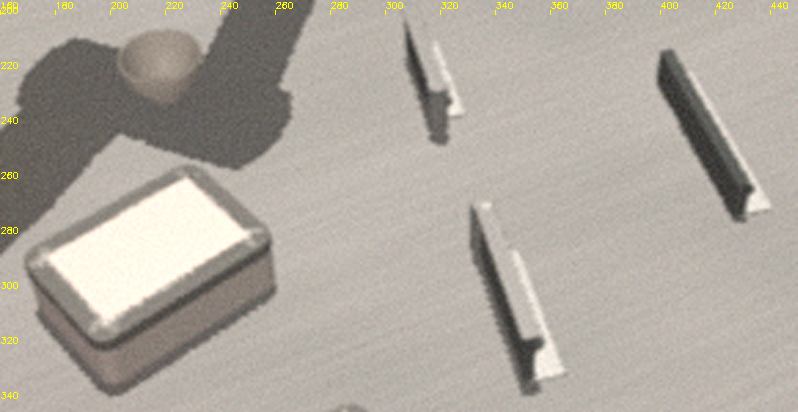

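The crop shows the lid's bright panel, with corners at about (177,289), (227,259), (252,281) and (199,313). The panel tops end at the opening at about (320,229) and (334,269), and the stop bar's top runs from (403,213) to (431,263).

```bash
cat > h.py <<'E'
from plant import *
import cv2,numpy as np
def cast(n,uv,z):
    m=eyes.camera_model(n);K,T=np.array(m["K"]),np.array(m["T"])
    uv=np.atleast_2d(uv).astype(float)
    d=np.c_[uv,np.ones(len(uv))]@np.linalg.inv(K).T@T[:3,:3].T
    return T[:3,3]+d*((z-T[2,3])/d[:,2])[:,None]
def lid(n,im,seed,thr,z=0.048):
    """white lid panel round the seed pixel: rectangle on plane z -> centre, long,short,yaw of long axis (deg, near +90)"""
    m=(im.min(2)>thr).astype(np.uint8)
    _,L=cv2.connectedComponents(m)
    c=max(cv2.findContours((L==L[seed[1],seed[0]]).astype(np.uint8),0,1)[0],key=cv2.contourArea)[:,0]
    P=cast(n,c,z)[:,:2]
    (c,(w,h),a)=cv2.minAreaRect((P*1000).astype(np.float32))
    if w<h:w,h,a=h,w,a+90
    return np.array(c)/1000,w,h,(a%180)
E
python3 - <<'E'
from h import *
im=cv2.imread("pics/scene0.png")
print("bright",im[285,215],"rim",im[268,205])
for t in (105,120,135): print(t,lid("scene",im,(215,285),t))
c=lambda u,v:(160+u/2.75,195+v/2.75)
L=cast("scene",[c(25,262),c(185,165),c(270,238),c(100,347)],.048);print("lid",L.round(3).tolist(),np.linalg.norm(np.diff(L,axis=0),axis=1),L.mean(0))
G=cast("scene",[c(405,20),c(440,95),c(481,205),c(532,343)],.05)
S=cast("scene",[c(668,52),c(746,187)],.035)
print("guard",G.round(3).tolist(),np.linalg.norm(np.diff(G,axis=0),axis=1))
print("stop",S.round(3).tolist(),np.linalg.norm(S[1]-S[0]))
for n,u,z in (("ram",(218,221),.02),("small",(281,357),.06),("cup",(484,290),.03)): print(n,cast("scene",u,z)[0].round(3))
d=G[3]-G[0];print("guard x dir deg",np.degrees(np.arctan2(d[1],d[0])))
d=S[1]-S[0];print("stop dir",np.degrees(np.arctan2(d[1],d[0])))
E
```

```text
bright [157 170 183] rim [81 89 90]
105 (array([ 0.53675562, -0.25154716]), 139.22195434570312, 94.55731201171875, 104.92937660217285)
120 (array([ 0.53517072, -0.25209673]), 124.13917541503906, 86.89884948730469, 105.09755420684814)
135 (array([ 0.53604407, -0.25134056]), 123.60050201416016, 81.42198944091797, 104.74449253082275)
lid [[0.512, -0.333, 0.048], [0.47, -0.199, 0.048], [0.571, -0.17, 0.048], [0.61, -0.309, 0.048]] [0.14061316 0.10422801 0.14398746] [ 0.54070574 -0.25272909  0.048     ]
guard [[0.39, 0.03, 0.05], [0.491, 0.011, 0.05], [0.614, -0.02, 0.05], [0.742, -0.052, 0.05]] [0.10237033 0.12689592 0.13181601]
stop [[0.516, 0.218, 0.035], [0.678, 0.177, 0.035]] 0.1671933112037961
ram [ 0.322 -0.172  0.02 ]
small [ 0.76  -0.205  0.06 ]
cup [0.785 0.228 0.03 ]
guard x dir deg -13.028687528755153
stop dir -14.138378000319507
```

```bash
cat >> h.py <<'E'
G0=np.array([.5525,-.0045]);TH=-13.7
def g2w(x,y,z):
    c,s=np.cos(np.radians(TH)),np.sin(np.radians(TH))
    return [G0[0]+(c*x-s*y)/1e3,G0[1]+(s*x+c*y)/1e3,z]
def w2g(p):
    d=(np.asarray(p)[:2]-G0)*1e3;c,s=np.cos(np.radians(TH)),np.sin(np.radians(TH))
    return np.array([c*d[0]+s*d[1],-s*d[0]+c*d[1]])
def ori(off=0):
    """tool down, yaw = guard yaw + off, of the two equal yaws the one with the smaller last joint"""
    return [180,0,(TH+off+180)%360-180]
def show(t=""):
    s=read_state();print(t,"t",round(s["t"],1),"g",w2g(s["eef_pos"]).round(1),"z",round(s["eef_pos"][2],3),"F",np.round(s["force"],1),"q6",round(s["q"][5]),"w",round(s["gripper_width"],3))
E
python3 - <<'E'
from h import *
print("pink g",w2g(cast("scene",(172,390),.048)[0]),"ee_rot",read_state()["ee_rot"])
set_gripper(.06)
for o in (0,180):
    q=solver.ik(g2w(152,-228,.15),ori(o));print(o,None if q is None else np.round(q))
o=min((0,180),key=lambda o:abs(np.array(solver.ik(g2w(152,-228,.15),ori(o))[5]-read_state()["q"][5])))
r.reach(g2w(152,-228,.15),ori(o));show()
cv2.imwrite("pics/w1.png",eyes.camera("wrist"));cv2.imwrite("pics/side1.png",eyes.camera("side"))
r.move_l(g2w(152,-228,.034),vel=.1);show("down")
for x in range(140,60,-10):
    r.move_l(g2w(max(x,67),-228,.034),vel=.06);show()
cv2.imwrite("pics/s2.png",eyes.camera("scene"))
E
```

```text
pink g [ 260.5187869 -328.930082 ] ee_rot [ 1.79887455e+02 -7.49928221e-03 -1.54121982e+02]
0 [ -9.  33.   4.   0. -61.  85.]
180 [ -9.  33.   4.  -0. -61. -95.]
 t 2.3 g [ 151.9 -228.9] z 0.15 F [-0.3  0.2 -0. ] q6 -95 w 0.06
down t 3.7 g [ 152.6 -228. ] z 0.035 F [ 0.2 -0.2  0.8] q6 -95 w 0.059
 t 4.0 g [ 139.9 -228. ] z 0.035 F [0.3 0.7 0.4] q6 -95 w 0.06
 t 4.3 g [ 129.9 -228. ] z 0.034 F [-0.2  0.6 -0.6] q6 -95 w 0.06
 t 4.7 g [ 120.2 -228. ] z 0.034 F [-0.1  0.4  0.6] q6 -95 w 0.06
 t 5.0 g [ 109.8 -228. ] z 0.034 F [ 0.9 -0.   0.8] q6 -95 w 0.06
 t 5.3 g [  99.5 -228. ] z 0.034 F [ 1.2 -0.4  0.8] q6 -95 w 0.06
 t 5.6 g [  89.3 -228. ] z 0.034 F [ 2.  -0.1  0.2] q6 -95 w 0.06
 t 5.9 g [  79.2 -228. ] z 0.034 F [-0.1  0.5 -0.1] q6 -95 w 0.06
 t 6.2 g [  69.2 -228. ] z 0.034 F [ 0.7 -0.3  0.2] q6 -96 w 0.06
```

View pics/s2.png

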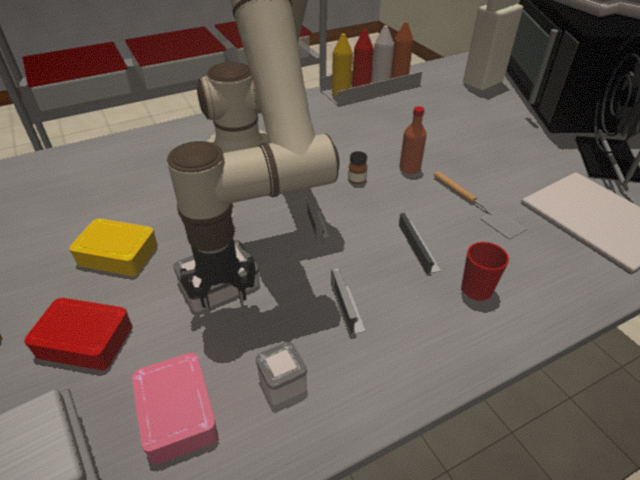

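View pics/side1.png

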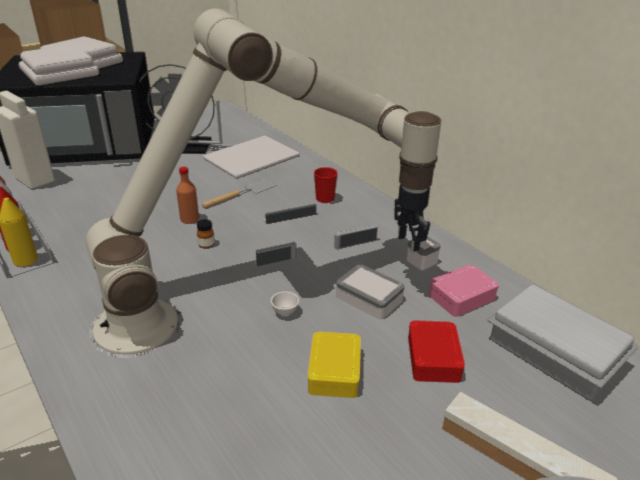

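The scene view shows the gripper's fingers standing at the tub's near side, around (215,280), with the small tub untouched at (281,372). The clean side view shows the panels at (275,254) and (356,237), the stop bar at (291,213) and the tub at (370,288). Next I back off and look again.

```bash
python3 - <<'E'
from h import *
r.move_l(g2w(85,-228,.034),vel=.1)
r.move_l(g2w(85,-228,.16),vel=.2)
r.reach(g2w(0,-375,.2),ori(90) if abs(solver.ik(g2w(0,-375,.2),ori(90))[5])<abs(solver.ik(g2w(0,-375,.2),ori(-90))[5]) else ori(-90));show()
T=eyes.camera_model("wrist");w=eyes.camera("wrist");np.savez("w3.npz",K=T["K"],T=T["T"])
s=eyes.camera("scene");d=eyes.camera("side")
for n,i in (("w3",w),("s3",s),("d3",d)): cv2.imwrite(f"pics/{n}.png",i)
print(np.round(T["K"],1).tolist(),np.round(T["T"],3).tolist())
print("red g",w2g(cast("scene",(80,330),.048)[0]),"yellow",w2g(cast("scene",(115,245),.048)[0]))
f=lambda a,y,x0,x1,h:cv2.resize(cv2.convertScaleAbs(a[y:y+h,x0:x1],alpha=1.6),(800,int(800*h/(x1-x0))),interpolation=cv2.INTER_CUBIC)
cv2.imwrite("pics/v3.png",np.vstack([f(s,200,160,440,105),f(d,200,220,420,72)])[:600])
E
```

```text
t 9.0 g [  -0.  -374.8] z 0.199 F [ 0.5 -1.1 -0.3] q6 9 w 0.06
[[371.6, 0.0, 318.5], [0.0, 371.6, 236.4], [0.0, 0.0, 1.0]] [[-0.972, 0.225, 0.073, 0.445], [0.237, 0.924, 0.301, -0.445], [0.001, 0.31, -0.951, 0.321], [0.0, 0.0, 0.0, 1.0]]
red g [  97.8202384  -487.31664381] yellow [-121.97075391 -439.15857284]
```

View pics/v3.png

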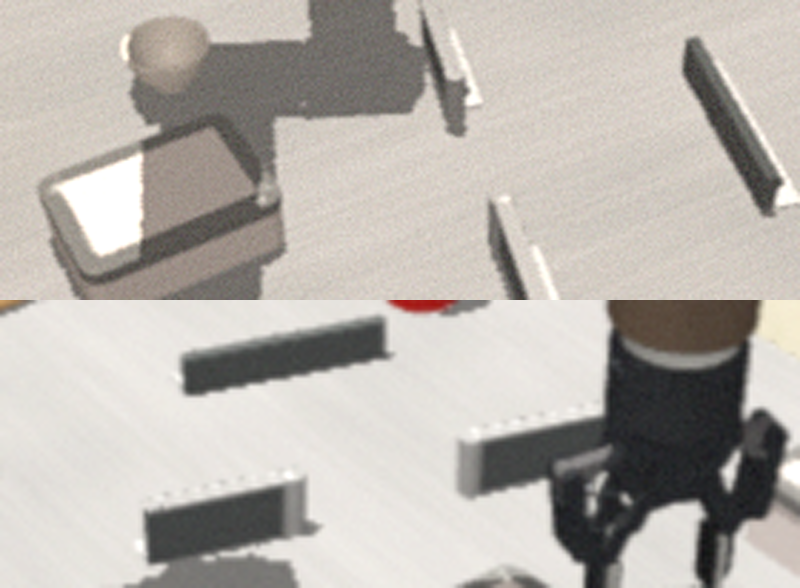

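View pics/w3.png

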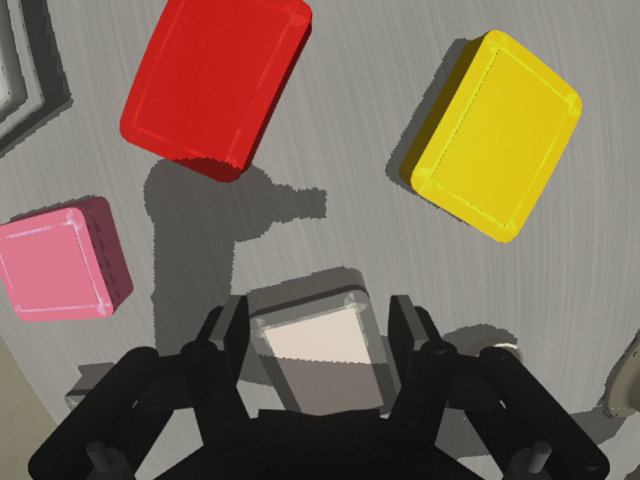

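The wrist view shows the lid's rear edge running from (262,330) to (362,303), so the tub is still turned somewhat. In the side view the posts' tops are at about (293,244) and (337,234), and the stop bar's top runs from (266,214) to (316,204). Now I compute positions from these.

```bash
cat >> h.py <<'E'
def castw(uv,z,K,T):
    uv=np.atleast_2d(uv).astype(float)-K[:2,2];rr=np.linalg.norm(uv,axis=1);a=rr/K[0,0]
    d=np.c_[uv/rr[:,None]*np.sin(a)[:,None],np.cos(a)]@T[:3,:3].T
    return T[:3,3]+d*((z-T[2,3])/d[:,2])[:,None]
E
python3 - <<'E'
from h import *
N=np.load("w3.npz")
P=castw([(262,330),(362,303),(300,415),(383,405)],.048,N["K"],N["T"])
print("wrist panel",[w2g(p).round(1).tolist() for p in P])
R=castw([(247,308),(366,282)],.048,N["K"],N["T"]);print("lid rear",[w2g(p).round(1).tolist() for p in R])
c=lambda u,v:(160+u/2.857,200+v/2.857)
L=cast("scene",[c(42,185),c(212,118),c(280,190),c(92,277)],.048)
print("scene lid",[w2g(p).round(1).tolist() for p in L],w2g(L.mean(0)))
L=cast("scene",[c(52,190),c(207,126),c(260,190),c(103,258)],.048)
print("scene panel",[w2g(p).round(1).tolist() for p in L],w2g(L.mean(0)))
A=cast("scene",[c(455,83),c(501,203)],.05);B=cast("side",[(293,244.5),(337,234)],.05)
S=cast("side",[(265.7,213.7),(316.2,204.5)],.035);S2=cast("scene",[c(686,40),c(770,184)],.035)
for n,X in (("posts scene",A),("posts side",B),("stop side",S),("stop scene",S2)):
    d=X[1]-X[0];print(n,X[:,:2].round(4).tolist(),"mid",X.mean(0)[:2].round(4),"len",np.linalg.norm(d).round(4),"dir",np.degrees(np.arctan2(d[1],d[0])).round(2))
E
```

```text
wrist panel [[49.1, -279.2], [-36.2, -306.3], [18.7, -174.9], [-64.4, -187.4]]
lid rear [[60.6, -300.9], [-38.5, -325.7]]
scene lid [[-30.6, -316.4], [-72.7, -189.1], [15.3, -150.6], [66.5, -286.2]] [  -5.37005447 -235.57790964]
scene panel [[-23.7, -309.6], [-64.7, -193.8], [11.9, -164.6], [51.0, -277.9]] [  -6.39092607 -236.47587293]
posts scene [[0.4884, 0.0102], [0.618, -0.0209]] mid [ 0.5532 -0.0053] len 0.1332 dir -13.5
posts side [[0.4726, 0.012], [0.6083, -0.0161]] mid [ 0.5405 -0.002 ] len 0.1386 dir -11.71
stop side [[0.5119, 0.2217], [0.675, 0.1783]] mid [0.5934 0.2   ] len 0.1687 dir -14.92
stop scene [[0.5135, 0.2121], [0.68, 0.1714]] mid [0.5967 0.1917] len 0.1714 dir -13.71
```

```bash
python3 - <<'E'
from h import *
s=read_state();o=ori(90) if abs(((s["ee_rot"][2]-ori(90)[2])+180)%360-180)<5 else ori(-90)
for z in (.42,.38,.34):
    if solver.ik(g2w(0,-35,z),o) is not None: break
r.reach(g2w(0,-35,z),o);r.hold(.3);show()
T=eyes.camera_model("wrist");w=eyes.camera("wrist");np.savez("w4.npz",K=T["K"],T=T["T"])
cv2.imwrite("pics/w4.png",w)
cv2.imwrite("pics/v4.png",cv2.resize(cv2.convertScaleAbs(w[:420,100:540],alpha=1.5),None,fx=1.4,fy=1.4,interpolation=cv2.INTER_CUBIC))
E
```

```text
t 10.9 g [  0.1 -35.5] z 0.42 F [0.2 0.1 0.5] q6 -27 w 0.06
```

View pics/v4.png

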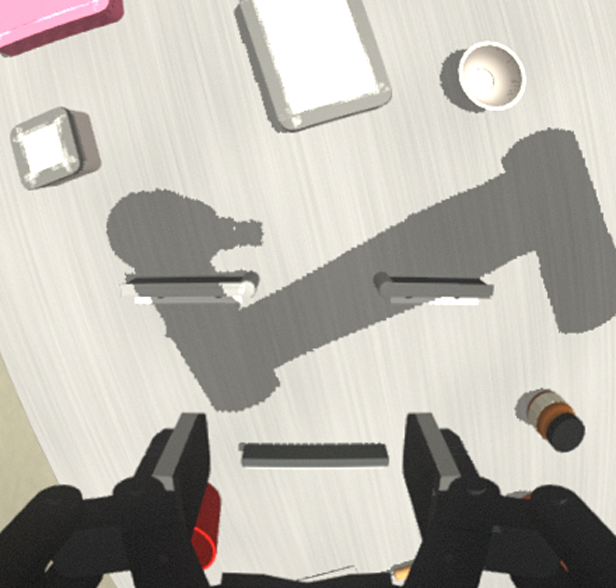

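The wrist view (scale 1.4, offset 100) shows the post tops at crop (249,284) and (382,283) and the stop face's foot at row 445 from column 240 to 387. The tub's lid front edge is near (290,129)–(390,98), and the sides run up to (243,20) and (358,0).

```bash
python3 - <<'E'
from h import *
N=np.load("w4.npz");f=lambda uv,z:castw(np.array(uv)/1.4+[100,0],z,N["K"],N["T"])[:,:2]
A=f([(382,283),(249,284)],.05);S=f([(387,445),(240,445)],.0);S2=f([(388,459),(241,460)],.035)
for n,X in (("posts",A),("stopfoot",S),("stoptop",S2)):
    d=X[1]-X[0];print(n,X.round(4).tolist(),"mid",X.mean(0).round(4),"len",np.linalg.norm(d).round(4),"dir",np.degrees(np.arctan2(d[1],d[0])).round(2))
t=np.radians(-13.7);y=np.array([-np.sin(t),np.cos(t)])
print("G0 from stop",S.mean(0)-.2*y,S2.mean(0)-.2*y)
w=cv2.imread("pics/w4.png");m=(w.min(2)>150).astype(np.uint8);m[:,:280]=0;m[95:]=0;m[:,385:]=0
c=max(cv2.findContours(m,0,1)[0],key=cv2.contourArea)[:,0];c=c[c[:,1]>1]
P=castw(c,.048,N["K"],N["T"])[:,:2].astype(np.float32)*1000
print(cv2.boundingRect(c),cv2.minAreaRect(P))
for n,uv in (("left",[(246,25),(280,112)]),("right",[(362,10),(388,80)]),("front",[(295,129),(384,102)])):
    X=f(uv,.048);d=X[1]-X[0];print(n,X.round(4).tolist(),np.degrees(np.arctan2(d[1],d[0])).round(1))
E
```

```text
posts [[0.48, 0.0095], [0.6059, -0.0201]] mid [ 0.5429 -0.0053] len 0.1293 dir -13.23
stopfoot [[0.5066, 0.2195], [0.6789, 0.1769]] mid [0.5927 0.1982] len 0.1775 dir -13.88
stoptop [[0.5099, 0.2168], [0.6738, 0.1776]] mid [0.5918 0.1972] len 0.1685 dir -13.46
G0 from stop [0.54537906 0.003918  ] [0.5444649  0.00287632]
(282, 2, 89, 80) ((488.625732421875, -227.71437072753906), (85.36911010742188, 119.41236114501953), 3.699639081954956)
left [[0.5468, -0.2645], [0.5364, -0.1726]] 96.4
right [[0.4379, -0.2537], [0.431, -0.1805]] 95.4
front [[0.5268, -0.1533], [0.4398, -0.1603]] -175.4
```

```bash
sed -i 's/^G0=.*/G0=np.array([.544,-.001]);TH=-13.5/' h.py
cat >> h.py <<'E'
def near(off):
    """guard yaw + off or its half turn, whichever needs the smaller last joint"""
    p=read_state()["eef_pos"]
    return min((ori(off),ori(off+180)),key=lambda o:abs(solver.ik(p,o)[5]))
def look(tag,gx=0,gy=-130,z=.4):
    o=ori(90) if abs((read_state()["ee_rot"][2]-ori(90)[2]+180)%360-180)<20 else ori(-90)
    r.reach(g2w(gx,gy,z),[180,0,TH+90 if LOOK>0 else TH-90]);r.hold(.3)
    M=eyes.camera_model("wrist");w=eyes.camera("wrist")
    np.savez(tag+".npz",K=M["K"],T=M["T"]);cv2.imwrite(f"pics/{tag}.png",w);return w,np.array(M["K"]),np.array(M["T"])
E
python3 - <<'E'
from h import *
print("look yaw",read_state()["ee_rot"][2])
def paddle(x0,x1,y):
    r.reach(g2w(x0,y,.15),near(0));r.move_l(g2w(x0,y,.034),vel=.15);show("down")
    r.move_l(g2w(x1,y,.034),vel=.05);show("pushed")
    b=8 if x0>x1 else -8
    r.move_l(g2w(x1+b,y,.034),vel=.1);r.move_l(g2w(x1+b,y,.15),vel=.25)
paddle(-104,-38,-234)
cv2.imwrite("pics/s5.png",eyes.camera("scene"))
paddle(110,66,-232)
show()
E
```

```text
look yaw -103.74669920169434
down t 13.6 g [-103.3 -233.9] z 0.035 F [-0.4  0.3  0.3] q6 83 w 0.06
pushed t 15.0 g [ -37.8 -234.1] z 0.034 F [-1.1  0.3 -0.6] q6 84 w 0.06
down t 17.5 g [ 110.7 -232. ] z 0.035 F [ 0.1  0.4 -0.3] q6 85 w 0.06
pushed t 18.6 g [  66.2 -232. ] z 0.034 F [ 2.7 -0.4  3.1] q6 85 w 0.06
 t 19.4 g [  73.  -231.9] z 0.15 F [-0.8  0.4 -0.7] q6 85 w 0.06
```

```bash
sed -i 's/^    o=ori(90) if.*$//; s/\[180,0,TH+90 if LOOK>0 else TH-90\]/[180,0,TH-90]/' h.py
python3 - <<'E'
from h import *
w,K,T=look("w6");show()
cv2.imwrite("pics/v6.png",cv2.resize(cv2.convertScaleAbs(w[:420,100:540],alpha=1.4),None,fx=1.4,fy=1.4,interpolation=cv2.INTER_CUBIC))
E
```

```text
t 21.4 g [ 1.000e-01 -1.301e+02] z 0.4 F [-0.2  0.3 -0.1] q6 -17 w 0.06
```

View pics/v6.png

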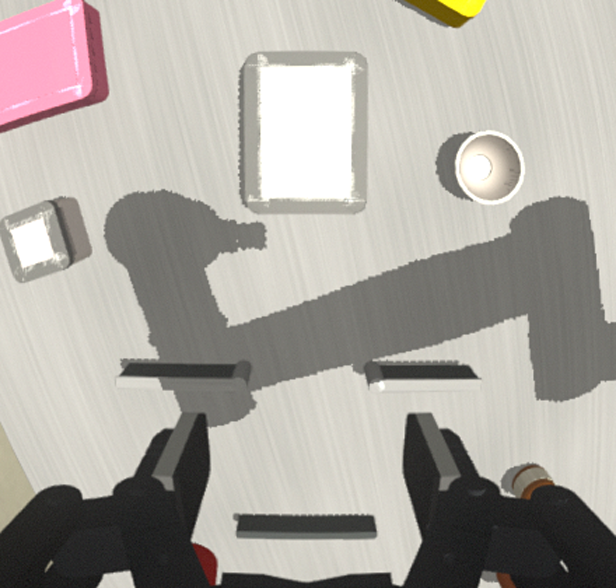

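The tub is now square to the guard: its lid outline spans columns 244–368 and rows 52–212. The posts are at about (243,368) and (374,368), and the stop bar is at (237–377,532). Next I put numbers on this and push from the rear.

```bash
python3 - <<'E'
from h import *
N=np.load("w6.npz");w=cv2.imread("pics/w6.png")
m=(w.min(2)>175).astype(np.uint8);m[:,:278]=0;m[:,362:]=0;m[148:]=0;m[:38]=0
c=max(cv2.findContours(m,0,1)[0],key=cv2.contourArea)[:,0]
P=castw(c,.048,N["K"],N["T"])[:,:2].astype(np.float32)*1000
b=cv2.minAreaRect(P);print(b,"g",w2g(np.array(b[0])/1000))
f=lambda uv,z:castw(np.array(uv)/1.4+[100,0],z,N["K"],N["T"])[:,:2]
L=f([(244,130),(368,130),(306,52),(306,213)],.048);print("lid L,R,rear,front",[w2g(p).round(1).tolist() for p in L])
A=f([(374,368),(243,368)],.05);print("posts",[w2g(p).round(1).tolist() for p in A])
S=f([(377,533),(237,533)],.035);print("stop",[w2g(p).round(1).tolist() for p in S])
# posts again from picture w4 in the present frame
E
```

```text
((486.9715270996094, -237.7501678466797), (124.24267578125, 82.18057250976562), 76.32080841064453) g [-1.84542579e-01 -2.43521774e+02]
lid L,R,rear,front [[55.5, -243.6], [-55.2, -243.6], [0.2, -315.4], [0.1, -167.1]]
posts [[-66.7, -17.3], [61.9, -17.3]]
stop [[-85.5, 205.0], [83.0, 204.9]]
```

```bash
cat >> h.py <<'E'
def panel(w,K,T):
    m=(w.min(2)>175).astype(np.uint8);out=[]
    for c in cv2.findContours(m,0,1)[0]:
        if cv2.contourArea(c)<1500: continue
        b=cv2.minAreaRect(castw(c[:,0],.048,K,T)[:,:2].astype(np.float32)*1000)
        if 105<max(b[1])<135 and 70<min(b[1])<95: out.append((w2g(np.array(b[0])/1e3).round(1),np.round(b[1],1),round(b[2],2)))
    return out
E
python3 - <<'E'
from h import *
r.reach(g2w(0,-352,.12),ori(-90));r.move_l(g2w(0,-352,.034),vel=.15);show("down")
for y in (-320,-260,-200):
    r.move_l(g2w(0,y,.034),vel=.06);show()
r.move_l(g2w(0,-212,.034),vel=.1);r.move_l(g2w(0,-212,.15),vel=.25)
w,K,T=look("w7",gy=-10);print(panel(w,K,T));show()
E
```

```text
down t 23.4 g [   1.1 -351.9] z 0.035 F [0.2 0.5 0.4] q6 7 w 0.06
 t 24.1 g [-1.000e-01 -3.195e+02] z 0.034 F [ 0.2 -0.3  0.3] q6 4 w 0.06
 t 25.3 g [   0.4 -259.9] z 0.034 F [ 0.1 -0.   0.3] q6 -3 w 0.06
 t 26.4 g [  -0.2 -199.7] z 0.034 F [ 0.3  0.8 -0.5] q6 -9 w 0.06
[(array([   0.3, -112. ]), array([122.2,  82.1]), 76.84)]
 t 28.9 g [  0.1 -10.4] z 0.4 F [-0.2 -1.  -0.2] q6 -30 w 0.06
```

```bash
python3 - <<'E'
from h import *
r.reach(g2w(0,-222,.12),ori(-90));r.move_l(g2w(0,-222,.034),vel=.15);show("down")
for y in list(range(-200,21,20))+list(range(24,56,3)):
    r.move_l(g2w(0,y,.034),vel=.06 if y<20 else .03);s=read_state()
    d=np.radians(TH);F=-(np.array(s["force"][:2])@[-np.sin(d),np.cos(d)]);Fx=np.array(s["force"][:2])@[np.cos(d),np.sin(d)]
    print(y,w2g(s["eef_pos"]).round(1),"push",F.round(1),"lat",Fx.round(1))
    if F>(12 if y>15 else 20): break
show()
y=w2g(read_state()["eef_pos"])[1]
r.move_l(g2w(0,y-20,.034),vel=.05);r.move_l(g2w(0,y-20,.15),vel=.2)
w,K,T=look("w8",gy=135,z=.4);print(panel(w,K,T));show()
E
```

```text
down t 30.9 g [   1.  -221.7] z 0.035 F [-0.4  1.1 -0.1] q6 -7 w 0.06
-200 [ 1.000e-01 -1.995e+02] push -0.5 lat -0.2
-180 [   0.  -179.6] push 0.7 lat -0.5
-160 [   0.2 -159.5] push -0.4 lat 0.5
-140 [   0.2 -139.5] push 0.1 lat 0.7
-120 [   0.2 -119.5] push 0.6 lat -0.6
-100 [  0.2 -99.5] push -0.3 lat 0.0
-80 [  0.3 -79.5] push 0.0 lat -0.1
-60 [  0.3 -59.4] push -0.1 lat -0.5
-40 [  0.3 -39.4] push -0.1 lat -0.5
-20 [  0.3 -19.4] push 0.2 lat -0.1
0 [0.3 0.6] push 0.8 lat -1.1
20 [-0.1 20.4] push 2.3 lat -0.5
24 [ 0.  24.3] push 1.2 lat -0.4
27 [-0.  27.3] push 0.2 lat -0.6
30 [ 0.  30.3] push 2.0 lat 0.2
33 [ 0.1 33.3] push 0.6 lat -0.7
36 [ 0.1 36.3] push 1.3 lat -0.5
39 [ 0.1 39.3] push 0.7 lat -0.6
42 [-0.8 39.7] push 9.2 lat 0.8
45 [-1.1 39.9] push 20.2 lat 3.9
 t 39.1 g [-1.1 39.9] z 0.034 F [ -1.  -20.5   5.4] q6 -35 w 0.06
[(array([ -3.9, 120.9]), array([112.2,  84.3]), 76.57)]
 t 41.9 g [1.000e-01 1.347e+02] z 0.399 F [ 0.5 -0.5 -0. ] q6 -42 w 0.06
```

```bash
python3 - <<'E'
from h import *
cv2.imwrite("pics/v8.png",cv2.resize(cv2.convertScaleAbs(cv2.imread("pics/w8.png")[:400,100:540],alpha=1.4),None,fx=1.4,fy=1.4,interpolation=cv2.INTER_CUBIC))
E
```

```text
(no output)
```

View pics/v8.png

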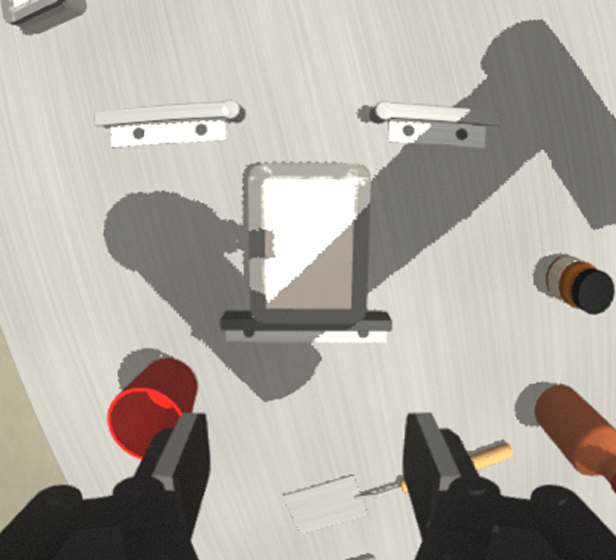

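The tub's front end (row about 322) lies flat and square against the stop bar (columns 222–391), midway between the posts. The bystanders are in place and the robot is clear, so I hand in.

```bash
python3 -c "
from h import *
r.job_done()"
```

```text
the job is handed in; nothing more can be done
```

The tub was pushed flat along the counter through the opening; the last wrist picture shows it square against the stop bar with the other things in place, and the job was handed in at about 42 s of the 72 s allowed.

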